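Swing a marble strip home in its polishing jig

TASK

First clear the rubbing block and the rubber bobbin off the jig board and put them into the empty grey tray. Then push the free end of the marble strip round its pivot pin until it lies against the steel stop block and the spring catch has snapped shut behind it. Leave everything else on the bench where it is.

Things in the scene. Friction and masses are not known exactly. Their poses are not given: they have to be found in the camera images.
- jig: Plywood jig board fixed to the bench, 12 mm thick, spanning x -160..140, y -160..200 mm in its own frame. Origin on the bench; z up. It carries a pivot pin, a steel stop block and a spring catch (its post at x 10, y 178, top 40 mm above the bench).
- pin (a point): Axis of the 12 mm steel pivot pin, at the board's top face (x 80, y -120, z 12 mm in the jig's frame). Its cap, 26 mm wide, tops out 40.5 mm above the bench.
- stop (a point): Middle of the stop block's contact face (jig x 100, y 132, z 27 mm). The steel block lies on the +x side of it, spanning jig x 100..124, y 114..150, top 42 mm above the bench. The strip's long side comes to rest against this face.
- strip: White marble strip, 40 wide (own x -20..20), 20 mm thick, about 0.65 kg, flat on the board (top 32 mm above the bench). Its hole sits with 1 mm play on the pin, whose cap keeps it down. Origin: hole centre, underside; own y points along the strip to the free end 280 mm away (22 mm lie behind the hole). It slides with 1 to 6 N of push near the free end, 10 to 15 N past the catch.
- strip_end (a point): Middle of the strip's free end, on its underside. Home: x 80, y 160, z 12 mm in the jig's frame, strip parallel to the jig's y. At the start the strip is turned 46 to 62 degrees from home (positive yaw, free end towards the jig's -x), so the free end must travel towards the jig's +x.
- catch (a joint): Spring catch: steel pawl 50 long, 12 wide, 20 mm high (top 36.5 mm above the bench), on an upright hinge beside the free end. rad: 0 = shut (sprung to a limit), up to 0.5 swung outwards. The strip's end pushes it open by about 0.16 in the last 10 degrees of swing; it snaps back to 0 behind the strip's edge in the last half degree before the stop.
- catch_tip (a point): Inner corner of the catch's tip, half way up. Shut, it lies at x 53, y 151 mm in the jig's frame. The square tip then stands about 2 mm behind the edge of the strip at home and overlaps its end by 9 mm.
- block: Loose brick-red rubbing block, 54 (own x) x 32 (own y) x 30 mm high, about 0.12 kg, lying on the jig board in the strip's path. Origin: centre of its underside.
- bobbin: Loose dark rubber bobbin, upright: 35 mm diameter up to 26 mm, then a narrower 20 mm diameter neck to 44 mm height, about 0.09 kg, standing on the jig board in the strip's path. Origin: centre of its underside.
- tray: Empty grey plastic tray, fixed, open on top, outside 170 (own x) x 150 (own y) x 40 mm high, walls and floor 5 mm. On the robot's left or right. Origin: centre of its underside.
- crate: Wooden crate, fixed, 170 x 150 x 50 mm, filled with stone offcuts up to about 80 mm high, to the other hand than the tray. Not to be used. Origin: centre of its underside.
- jar: Bystander: small wax jar, 44 mm diameter, 50 mm high, standing on the jig board. Origin: underside.
- offcut: Bystander: flat marble offcut 50 x 35 x 18 mm, lying on the jig board. Origin: underside.
- spanner: Bystander: steel spanner 140 mm long (own x), under 20 mm high, lying on the jig board beyond the strip's home. Origin: underside.
- bottle: Bystander: white bottle, 64 mm diameter, 190 mm high, at the far right. Origin: underside.
- felt_wheel: Bystander: felt polishing wheel lying flat, 110 mm diameter, 65 mm high with its spindle, at the far left. Origin: underside.

How it is judged:
On the way, in this order (a step that is already met when the one before it is completed fails the run):
1. the block and the bobbin lie in the tray, let go (x of block in the frame of tray between -0.082 and 0.082 m and y of block in the frame of tray between -0.072 and 0.072 m and z of block in the frame of tray between -0.002 and 0.034 m and x of bobbin in the frame of tray between -0.082 and 0.082 m and y of bobbin in the frame of tray between -0.072 and 0.072 m and z of bobbin in the frame of tray between -0.002 and 0.034 m and contact force between the fingers and block below 0.1 N and contact force between the fingers and bobbin below 0.1 N), for 0.2 s.
2. the strip lies against the stop with the catch snapped shut behind it (x of strip_end in the frame of jig between 0.0765 and 0.0835 m and x of strip in the frame of jig between 0.076 and 0.084 m and y of strip in the frame of jig between -0.124 and -0.116 m and z of strip in the frame of jig below 0.0145 m and value of joint catch below 0.04 rad), for 0.2 s.
At the end, for the whole second after the job is handed in: Block and bobbin rest inside the tray (origins under 34 mm above its underside); the strip rests against the stop, on its pin and flat on the board (free end within 3.5 mm of home across the strip, hole within 4 mm of the pin); the catch is shut (below 0.04 rad) (all of step 2 and x of block in the frame of tray between -0.082 and 0.082 m and y of block in the frame of tray between -0.072 and 0.072 m and z of block in the frame of tray between -0.002 and 0.034 m and x of bobbin in the frame of tray between -0.082 and 0.082 m and y of bobbin in the frame of tray between -0.072 and 0.072 m and z of bobbin in the frame of tray between -0.002 and 0.034 m and linear speed of each of strip, block, bobbin below 0.01 m/s); the robot touches nothing.
It fails at once if a bystander (jar, offcut, spanner, bottle or felt wheel) is moved by more than 15 mm (distance of any of jar, offcut, spanner, bottle, felt_wheel from where it was at the start of the episode above 0.015 m).
It also fails if it takes over 64 s, if anything falls off the work surface, if the arm or the gripper's body presses on something with over 40 N, if the wrist force passes 120 N, or if a joint passes its speed limit or range.

ROBOT

A 6-joint arm with a two-finger parallel gripper is mounted at the origin on the work surface. World frame = base frame: x ahead of the robot, y to its left, z up, the work surface at z = 0. Lengths are in m, angles in rad, forces in N, time in s.
With the tool pointing down it reaches from about 0.3 to 0.775 m from the base axis. Payload 14.6 kg.
Tool frame: the origin (TCP) lies at the very end of the fingers, on their centre line; the grasp point (between the pads) lies 19 mm behind it; z points along the fingers, y is the line along which they close (so a half turn about z gives the same grasp; the last joint's range is limited). The gripper opens to 94 mm and grips with 3 to 60 N. Pads are 16 mm wide; open, the fingers measure 119 mm over their backs; the gripper's body (75 mm by 177 mm) begins 78 mm behind the grasp point.
Start: joints at [-1.236, 0.3, 1.521, -0, 1.321, -0.067], TCP at [0.215, -0.506, 0.166] pointing down, gripper open.
Joint ranges: [-3.03, 3.03], [-0.79, 2.21], [0.23, 2.52], [-1.04, 4.18], [0, 3.07], [-2.55, 2.55]. Speed limits (rad/s): [2.22, 2.22, 2.57, 3.14, 3.14, 3.14].

INTERFACE

Orientations are given as [roll, pitch, yaw] about the fixed x, y, z axes, in that order (R = Rz(yaw) Ry(pitch) Rx(roll)).
In Python, from station import ctrl, cams gives the robot as it stands. The module is installed in compiled form; this text tells all that it offers.
- The arm moves only by the tool arm_command, never from a script. Its argument "plan" is a list that holds one entry, the list of rows, each a list of 7 numbers: the shift along the tool's x, y, z in parts of the range, where 1.0 means 1000 mm, then the turn, a rotation vector about the tool's x, y, z in shares of pi rad (1.0 is pi rad), then the closure, from -1 (fully open) to 1 (shut). A call has 1 to 12 rows; each row is the pose to reach, as a shift and turn from the pose commanded when the call began, along the tool's axes at that moment; what a row does not reach only later rows make up. A row lasts 1/10 s, in which the tool goes at most 50 mm and 8.59 degrees, less where a joint would pass 70% of its speed; a pose out of reach is approached as far as the arm can. A shift or turn number past 1, either way, is cut back to 1. A call with a gripper value outside its range is refused whole. The fingers move at their own pace and stop on an object; "squeeze" is the grip in N (left out, the last holds). Time passes only in rows, so rows that repeat a pose let the fingers close. It gives the time, the measured TCP pose, the force, the opening and the grip force at its end, in the units of the state.
- ctrl.get_obs(): the state, without advancing time (a new reading comes with each control period).
- cams.camera(name): name is "side" or "top"; returns (picture, depth): 384x512x3 uint8, blue, green, red; 384x512 float32, m along the optical axis (not along the pixel's ray), 0 where there is no reading.
- cams.camera_info(name): a dict with "fx", "fy", "cx", "cy" (pixels), "world_to_cam" (4x4, takes a point from world to camera coordinates). Camera axes: x right, y down, z forward; pixel columns grow to the right and rows downward; lengths in m; the calibration is good to about 2 mm. A picture is of the moment at which its call begins. camera_info takes no time and is no camera call.
- ctrl.hand_in(): hands the job in; it is judged then, once.
The state is a dict: "time_s": time; "qpos": joint angles; "joint_vel": joint speeds; "tau": joint torques, N m; "ee_pos": TCP position; "eef_rot": TCP orientation; "force": force on the tool from outside, world axes, zero at the start; "moment": the same for the moment, N m; "grip_width": finger opening in m; "grip_force": force on a finger pad.
Only numpy, scipy, OpenCV 4.12 (cv2) and the standard library are available. Lean on these libraries where they do the work, as an engineer would, in place of code of your own. Each camera call takes 0.05 s, during which the arm holds its last target. There are 200 camera calls.

## Working session

There is one attempt and no reset: what is moved stays moved. The work goes in short steps, Python scripts to look and compute and a tool call to move; the robot and the scene stay as the last step left them, time stands still between calls to the robot, and variables do not carry over. Pictures are saved under pics/ and viewed, at most 10 in all, crops included, and the job is handed in when it is done.

Besides the shell and the picture viewer there is one more tool, called after "Emit:" by a JSON object that holds its "name" and its "arguments", one argument or row to a line. arm_command: Moves the arm, as the interface text tells. Its arguments: {"type":"object","properties":{"plan":{"type":"array"},"squeeze":{"type":"number"}},"required":["plan"]}

```bash
mkdir -p pics
cat > h.py <<'E'
import numpy as np, cv2
from station import ctrl, cams
def shot(n):
    im,d=cams.camera(n); cv2.imwrite(f'pics/{n}_{ctrl.get_obs()["time_s"]:.2f}.png',im); np.save(f'pics/{n}.npy',d); cv2.imwrite(f'pics/{n}_last.png',im); return im,d
def px2w(n,u,v,d=None,z=None):
    c=cams.camera_info(n); T=np.linalg.inv(np.array(c['world_to_cam']))
    r=np.array([(u-c['cx'])/c['fx'],(v-c['cy'])/c['fy'],1.])
    if z is not None: d=(z-T[2,3])/(T[:3,:3]@r)[2]
    return T[:3,:3]@(r*d)+T[:3,3]
E
python3 - <<'E'
from h import *
for n in ('top','side'):
    im,d=shot(n); cv2.imwrite(f'pics/a_{n}.png',cv2.resize(im,(800,600),interpolation=cv2.INTER_CUBIC))
    print(n,cams.camera_info(n))
print(ctrl.get_obs())
E
```

```text
top {'fx': 369.08959080868414, 'fy': 369.08959080868414, 'cx': 256.9981304949328, 'cy': 192.84304432660088, 'world_to_cam': array([[ 0.00447995, -0.99996143, -0.00755476,  0.0126581 ],
       [-0.98146359, -0.00294933, -0.19162597,  0.58426863],
       [ 0.1915963 ,  0.0082732 , -0.98143895,  1.0193803 ],
       [ 0.        ,  0.        ,  0.        ,  1.        ]])}
side {'fx': 486.0605844833948, 'fy': 486.0605844833948, 'cx': 257.4168901886705, 'cy': 189.40823026156949, 'world_to_cam': array([[-0.75429167, -0.65639061, -0.01398002,  0.42773894],
       [-0.43895382,  0.5200299 , -0.73272672,  0.27703439],
       [ 0.48822497, -0.54655308, -0.68037939,  0.99283865],
       [ 0.        ,  0.        ,  0.        ,  1.        ]])}
{'time_s': 0.1, 'qpos': array([-1.23559135e+00,  3.00398323e-01,  1.52150261e+00, -3.22869050e-05,
        1.32068326e+00, -6.66190094e-02]), 'joint_vel': array([ 3.66270851e-04,  1.19074054e-03, -4.18439974e-04,  1.35073412e-03,
       -9.18397236e-04, -5.19053415e-05]), 'tau': array([ 1.33249112e-03, -5.32642865e+01, -3.53285193e+01,  7.09897815e-02,
        2.35075696e-02, -4.98699228e-05]), 'ee_pos': array([ 0.21499529, -0.50595085,  0.16525946]), 'eef_rot': array([-3.14060123e+00, -3.48013307e-05,  4.01831973e-01]), 'force': array([-0.144908  , -0.11411647, -0.82189537]), 'moment': array([0.01208648, 0.02166252, 0.096152  ]), 'grip_force': 0.0, 'grip_width': 0.09391050742657285}
```

View pics/a_top.png

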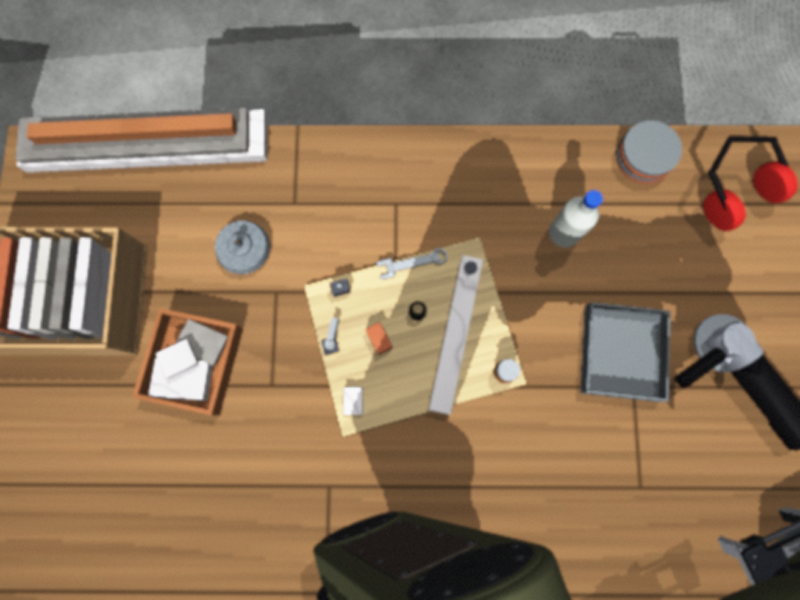

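View pics/a_side.png

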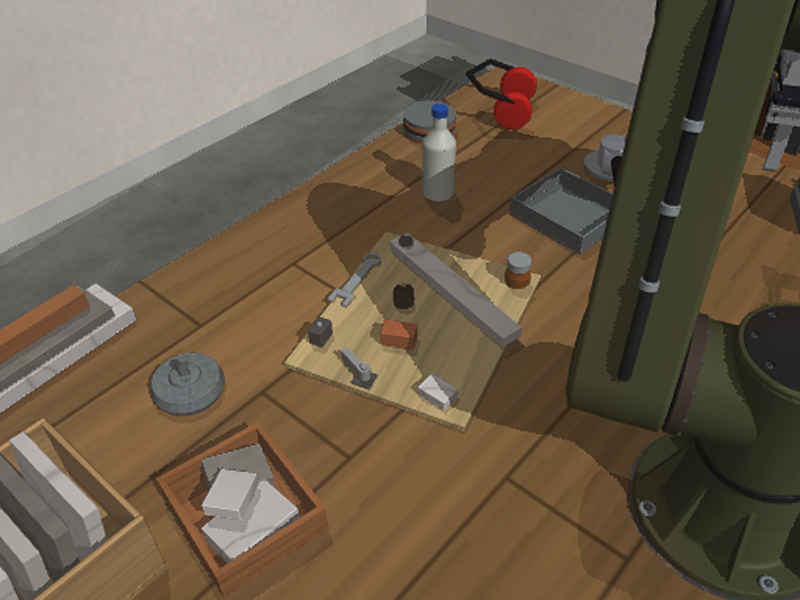

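The top view shows the board at its centre. In 800-scale pixels, the block is at (379,338), the bobbin at (417,310), the strip's pin at (470,266) and its free end at (441,410). The tray is to the right at (627,352) and the crate is to the left. Next I'll take enlarged crops.

Run:
```python
from h import *
for n,(x,y) in {'top':(180,142),'side':(175,145)}.items():
    im=cv2.imread(f'pics/{n}_last.png')[y:y+150,x:x+200]; im=cv2.resize(im,(800,600),interpolation=cv2.INTER_CUBIC)
    for k in range(0,800,100):
        cv2.putText(im,str(x+k//4),(k,10),0,.4,(0,0,255),1); cv2.line(im,(k,0),(k,600),(90,90,90),1)
        if k<600: cv2.putText(im,str(y+k//4),(0,k+10),0,.4,(0,0,255),1); cv2.line(im,(0,k),(800,k),(90,90,90),1)
    cv2.imwrite(f'pics/b_{n}.png',im)
```

```text
(no output)
```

View pics/b_top.png

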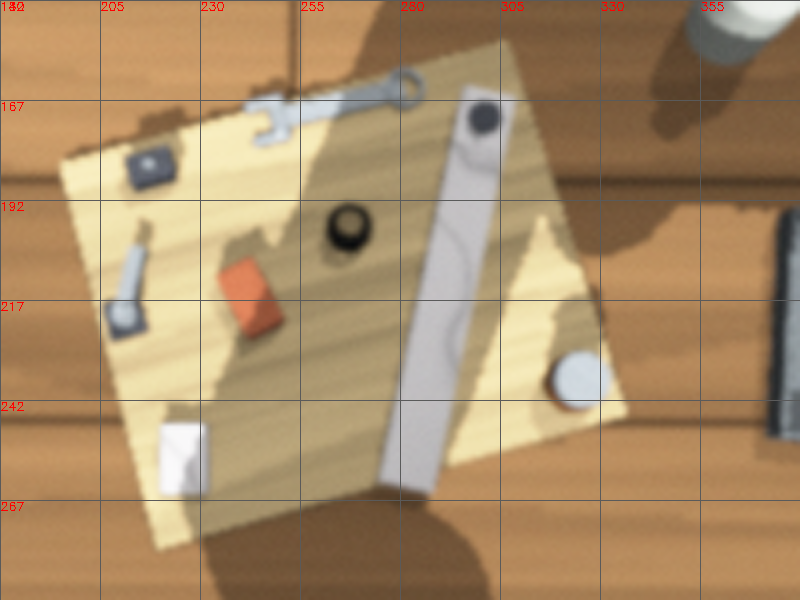

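View pics/b_side.png

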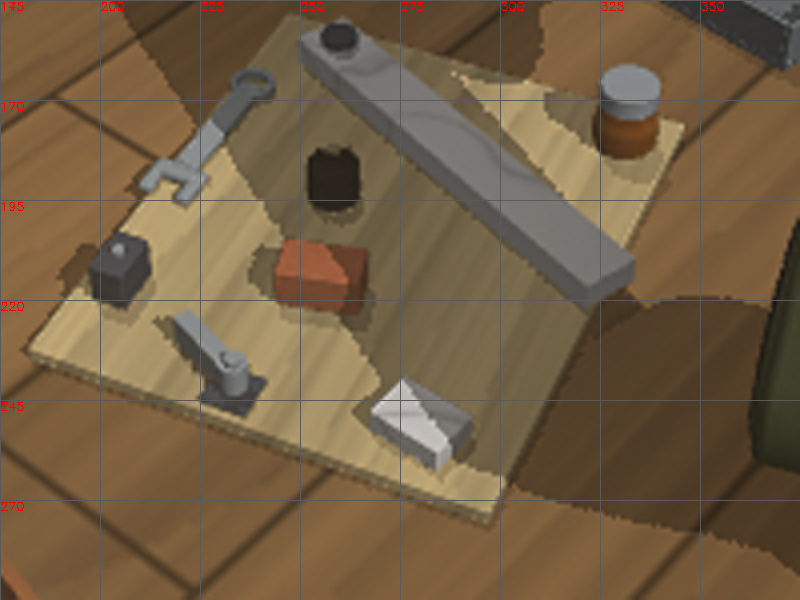

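```bash
cat > m.py <<'E'
from h import *
def p(n,u,v,z):
    x0,y0={'top':(180,142),'side':(175,145)}[n]
    return px2w(n,(u+.5)/4-.5+x0,(v+.5)/4-.5+y0,z=z)[:2]
def tri(a,b):
    A=[];B=[]
    for n,(u,v) in (('top',a),('side',b)):
        x0,y0={'top':(180,142),'side':(175,145)}[n]
        c=cams.camera_info(n);W=np.array(c['world_to_cam'])
        x=((u+.5)/4-.5+x0-c['cx'])/c['fx'];y=((v+.5)/4-.5+y0-c['cy'])/c['fy']
        for s,i in ((x,0),(y,1)): A.append(W[i,:3]-s*W[2,:3]);B.append(s*W[2,3]-W[i,3])
    return np.linalg.lstsq(np.array(A),np.array(B),rcond=None)[0]
J=np.array([[140,-160],[140,200],[-160,200],[-160,-160]])/1000
def jig(W):
    W=np.array(W);a=J-J.mean(0);b=W-W.mean(0)
    th=np.arctan2((a[:,0]*b[:,1]-a[:,1]*b[:,0]).sum(),(a*b).sum())
    R=np.array([[np.cos(th),-np.sin(th)],[np.sin(th),np.cos(th)]]);t=W.mean(0)-R@J.mean(0)
    return th,R,t,np.linalg.norm(W-(J@R.T+t),axis=1)
E
python3 - <<'E'
from m import *
np.set_printoptions(precision=4,suppress=True)
for n,c in (('top',[(508,40),(60,161),(157,549),(628,413)]),('side',[(289,14),(27,348),(490,517),(684,126)])):
    r=jig([p(n,*q,.012) for q in c]);print(n,r[0],r[2],r[3]);
    th,R,t=r[:3]
    print(' pin',R@[.08,-.12]+t,'stop',R@[.1,.132]+t,'end home',R@[.08,.16]+t)
print('pin cap',tri((485,117),(340,36)),'strip end corners',p('top',379,483,.032),p('top',434,492,.032),p('side',597,290,.032),p('side',634,258,.032))
print('block corner tri', tri((218,277),(287,240)), tri((248,258),(368,248)))
print('bobbin top',tri((349,218),(334,152)))
print('jar',p('top',582,379,.05))
for n in ('top','side'):
    d=np.load(f'pics/{n}.npy');c=cams.camera_info(n);T=np.linalg.inv(np.array(c['world_to_cam']))
    v,u=np.mgrid[:384,:512];P=np.stack([(u-c['cx'])/c['fx']*d,(v-c['cy'])/c['fy']*d,d],-1)@T[:3,:3].T+T[:3,3]
    def box(nm,x0,x1,y0,y1,zl,zh):
        Q=P[(P[...,0]>x0)&(P[...,0]<x1)&(P[...,1]>y0)&(P[...,1]<y1)&(P[...,2]>zl)&(P[...,2]<zh)&(d>0)]
        if len(Q)>3: print(n,nm,len(Q),Q[:,2].mean(),Q.mean(0),cv2.minAreaRect(Q[:,:2].astype(np.float32)*1000))
    bl=tri((250,297),(320,262)); bo=p('top',349,218,.056)
    box('block',bl[0]-.05,bl[0]+.05,bl[1]-.05,bl[1]+.05,.036,.05)
    box('bobbin',bo[0]-.03,bo[0]+.03,bo[1]-.03,bo[1]+.03,.05,.065)
    box('bobbin all',bo[0]-.03,bo[0]+.03,bo[1]-.03,bo[1]+.03,.018,.065)
    tr=px2w('top',401,225,z=.02)
    box('tray',tr[0]-.12,tr[0]+.12,tr[1]-.12,tr[1]+.12,.03,.05)
    box('trayfloor',tr[0]-.05,tr[0]+.05,tr[1]-.05,tr[1]+.05,-.01,.02)
E
```

```text
top 0.27739675039533934 [ 0.5463 -0.0234] [0.0014 0.0011 0.0002 0.001 ]
 pin [ 0.6562 -0.1169] stop [0.6064 0.131 ] end home [0.5795 0.1524]
side 0.27636838328060176 [ 0.547  -0.0191] [0.0006 0.0012 0.0011 0.0016]
 pin [ 0.6567 -0.1127] stop [0.6071 0.1352] end home [0.5803 0.1566]
pin cap [ 0.6566 -0.1154  0.0381] strip end corners [ 0.3854 -0.0358] [ 0.3792 -0.0753] [ 0.3834 -0.0349] [ 0.3819 -0.0719]
block corner tri [0.5299 0.0803 0.0678] [0.5258 0.0474 0.0464]
bobbin top [ 0.5763 -0.0142  0.0466]
jar [ 0.4591 -0.1807]
top block 201 0.041383852898350885 [0.5195 0.0599 0.0414] ((520.1069946289062, 60.23469924926758), (54.51034164428711, 31.539514541625977), 28.97586441040039)
top bobbin all 89 0.0385652687213129 [ 0.5703 -0.0124  0.0386] ((572.7911987304688, -12.39724349975586), (32.883575439453125, 32.42170715332031), 26.598976135253906)
top tray 569 0.03866590705062344 [ 0.4931 -0.4147  0.0387] ((494.5470886230469, -429.58392333984375), (199.86605834960938, 170.5587615966797), 83.90863800048828)
top trayfloor 1121 0.0053330902943998434 [ 0.4951 -0.4108  0.0053] ((496.05355834960
[... 206 characters left out ...]
, 34.6492919921875), 27.040834426879883)
side bobbin 16 0.05351510231865333 [ 0.5704 -0.0057  0.0535] ((572.4132690429688, -5.124336242675781), (19.132558822631836, 10.074864387512207), 21.52469825744629)
side bobbin all 173 0.03635633185177692 [ 0.5681 -0.004   0.0364] ((571.9411010742188, -8.458257675170898), (31.180639266967773, 35.52656555175781), 40.44719696044922)
side tray 513 0.03719195148856961 [ 0.5117 -0.3946  0.0372] ((496.0149230957031, -427.203369140625), (206.28273010253906, 172.76585388183594), 84.9410171508789)
side trayfloor 586 0.005696507778931585 [ 0.4943 -0.4159  0.0057] ((495.5171203613281, -413.7846374511719), (92.81741333007812, 99.71109008789062), 89.23300170898438)
```

```bash
cat > go.py <<'E'
from h import *
from scipy.spatial.transform import Rotation as Ro
def rows(*targets):
    """x,y,z (m), yaw -> tool-frame shift mm, rotvec, from the present pose"""
    o=ctrl.get_obs(); R0=Ro.from_euler('xyz',o['eef_rot'])
    for t in targets:
        R=Ro.from_euler('xyz',[np.pi,0,t[3]]); s=R0.inv().apply(np.array(t[:3])-o['ee_pos'])*1000; r=(R0.inv()*R).as_rotvec()
        print(np.round(s,1),np.round(r,3),'rows>=',np.ceil(max(np.linalg.norm(s)/50,np.linalg.norm(r)/.15)))
E
python3 - <<'E'
from go import *
np.set_printoptions(suppress=True)
c=[px2w('top',u/1.5625,v/1.5625,z=.04) for u,v in ((587,304),(669,308),(667,402),(582,396))]
print('tray',np.round(c,3).tolist(),np.mean(c,0)); c=np.array(c)
print('sizes',[np.linalg.norm(c[i]-c[i-1]) for i in range(4)])
print('bottle',px2w('top',565/1.5625,240/1.5625,z=.0),px2w('side',438/1.5625,193/1.5625,z=.0))
rows((.52,.0615,.15,.49),(.52,.0615,.016,.49))
E
```

```text
tray [[0.583, -0.335, 0.04], [0.576, -0.489, 0.04], [0.402, -0.471, 0.04], [0.412, -0.316, 0.04]] [ 0.49319357 -0.40277942  0.04      ]
sizes [np.float64(0.17264731475654993), np.float64(0.15383605542660178), np.float64(0.17552365752741786), np.float64(0.15460346472375547)]
bottle [ 0.72136435 -0.31145916  0.        ] [ 0.73827946 -0.30589021  0.        ]
[ 502.6 -402.9   15.7] [-0.001 -0.    -0.088] rows>= 13.0
[ 502.6 -402.8  149.7] [-0.001 -0.    -0.088] rows>= 14.0
```

Careful with the scale: shifts go in shares of 1000 mm and turns go in shares of pi rad. That gives: 503 mm is 0.503, -403 mm is -0.403, -0.088 rad is -0.028.

Emit:
{"name": "arm_command", "arguments": {
  "plan": [
    [[0.503,-0.403,0.015,0,0,-0.028,-0.2],[0.503,-0.403,0.015,0,0,-0.028,-0.2],[0.503,-0.403,0.015,0,0,-0.028,-0.2],[0.503,-0.403,0.015,0,0,-0.028,-0.2],[0.503,-0.403,0.015,0,0,-0.028,-0.2],[0.503,-0.403,0.015,0,0,-0.028,-0.2],[0.503,-0.403,0.015,0,0,-0.028,-0.2],[0.503,-0.403,0.015,0,0,-0.028,-0.2],[0.503,-0.403,0.015,0,0,-0.028,-0.2],[0.503,-0.403,0.015,0,0,-0.028,-0.2],[0.503,-0.403,0.015,0,0,-0.028,-0.2],[0.503,-0.403,0.015,0,0,-0.028,-0.2]]
  ],
  "squeeze": 20
}}

```text
time_s: 1.3
ee_pos: [0.4997, 0.0242, 0.1516]
eef_rot: [3.142, 0.0, 0.49]
force: [0.9, -0.0, 0.5]
grip_width: 0.0565
grip_force: 0.0
```

Converted, 35 mm is 0.035, -23 mm is -0.023.

Emit:
{"name": "arm_command", "arguments": {
  "plan": [
    [[0.035,-0.023,0,0,0,0,-0.2],[0.035,-0.023,0,0,0,0,-0.2],[0.035,-0.023,0,0,0,0,-0.2]]
  ]
}}

```text
time_s: 1.6
ee_pos: [0.519, 0.0592, 0.1512]
eef_rot: [-3.141, 0.001, 0.491]
force: [-0.6, 0.0, 0.4]
grip_width: 0.0563
grip_force: 0.0
```

```bash
python3 -c "
from go import *
rows((.52,.0615,.016,.49)); print(ctrl.get_obs()['ee_pos'])"
```

```text
[  2.1  -1.5 135.2] [-0.     0.001  0.001] rows>= 3.0
[0.51900949 0.05922144 0.15118839]
```

Converted, 135 mm is 0.135, 110 mm is 0.11.

Emit:
{"name": "arm_command", "arguments": {
  "plan": [
    [[0.001,-0.001,0.09,0,0,0,-0.2],[0.001,-0.001,0.11,0,0,0,-0.2],[0.001,-0.001,0.135,0,0,0,-0.2],[0.001,-0.001,0.135,0,0,0,-0.2],[0.001,-0.001,0.135,0,0,0,-0.2],[0.001,-0.001,0.135,0,0,0,1],[0.001,-0.001,0.135,0,0,0,1],[0.001,-0.001,0.135,0,0,0,1],[0.001,-0.001,0.135,0,0,0,1],[0.001,-0.001,0.135,0,0,0,1]]
  ],
  "squeeze": 20
}}

```text
time_s: 2.6
ee_pos: [0.5198, 0.0602, 0.0171]
eef_rot: [3.141, -0.0, 0.49]
force: [-0.5, 0.4, 0.0]
grip_width: 0.0196
grip_force: 0.0
```

Run:
```python
from h import *
A=[]
for n,(x,y) in {'top':(200,160),'side':(190,150)}.items():
    im,d=shot(n); A.append(cv2.resize(im[y:y+110,x:x+100],(400,440),interpolation=cv2.INTER_CUBIC))
cv2.imwrite('pics/c.png',np.hstack(A)); print(ctrl.get_obs()['grip_width'],ctrl.get_obs()['grip_force'])
```

```text
0.012100949008723553 0.0
```

View pics/c.png

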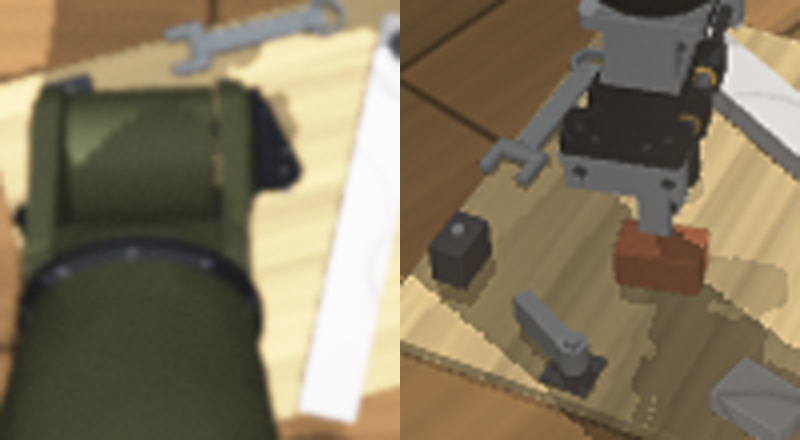

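Run:
```python
from h import *
o=ctrl.get_obs();c=cams.camera_info('side');W=np.array(c['world_to_cam'])
print(o['ee_pos'],np.linalg.inv(W)[:3,3])
def pr(q):
    q=W@np.append(q,1);return (c['fx']*q[0]/q[2]+c['cx']-190)*4+400,(c['fy']*q[1]/q[2]+c['cy']-150)*4,q[2]
for dz in (0,.019,.038,.06,.097):print(dz,pr(o['ee_pos']+[0,0,dz]))
d=np.load('pics/side.npy')
T=np.linalg.inv(W)
for u,v in ((255,200),(255,205),(250,188),(255,190),(250,212),(255,208),(262,214),(245,210)):print((u-190)*4+400,(v-150)*4,px2w('side',u,v,d=d[v,u]))
P=np.array([px2w('side',u,v,d=d[v,u]) for v in range(195,226) for u in range(238,272)])
Q=P[(P[:,2]>.036)&(P[:,2]<.046)];print(len(Q),Q.mean(0),cv2.minAreaRect((Q[:,:2]*1000).astype(np.float32)))
```

```text
[0.51975826 0.06022998 0.01689189] [-0.04048339  0.67933668  0.88447725]
0 (np.float64(663.0676610291162), np.float64(267.3294106807638), np.float64(1.2021858346631333))
0.019 (np.float64(662.5616747526444), np.float64(245.76194177101752), np.float64(1.1892586262288825))
0.038 (np.float64(662.044567477512), np.float64(223.7204446039658), np.float64(1.1763314177946316))
0.06 (np.float64(661.4314297700934), np.float64(197.5856874829782), np.float64(1.1613630711865515))
0.097 (np.float64(660.3638110700884), np.float64(152.07885421394826), np.float64(1.1361890337093261))
660 200 [0.5084832  0.07398741 0.09213795]
660 220 [0.50480294 0.07846812 0.08141319]
640 152 [0.46853127 0.13269289 0.19559626]
660 160 [0.4579069  0.12900728 0.19364293]
640 248 [0.52557786 0.07426452 0.0410257 ]
660 232 [0.5071791  0.0761082  0.06810291]
688 256 [0.49728423 0.06243674 0.04357674]
620 240 [0.5385093  0.07801306 0.04237757]
213 [0.51652372 0.06501452 0.04203863] ((520.0714111328125, 62.21303176879883), (53.59800338745117, 36.289772033691406), 30.11485481262207)
```

Run:
```python
from h import *
np.set_printoptions(precision=3,suppress=True)
o=ctrl.get_obs();print(o['grip_width'],o['qpos'],o['eef_rot'],o['ee_pos'],o['force'])
d=np.load('pics/side.npy'); im=cv2.imread('pics/side_last.png')
for v in range(190,216): print(v,px2w('side',255,v,d=d[v,255]),im[v,255])
```

```text
0.012100949008723553 [ 0.045  0.417  1.74  -0.     0.984  1.126] [ 3.142 -0.     0.49 ] [0.52  0.06  0.017] [-0.461 -0.099  0.138]
190 [0.458 0.129 0.194] [39 45 50]
191 [0.459 0.128 0.189] [42 47 52]
192 [0.46  0.126 0.184] [87 89 90]
193 [0.461 0.126 0.181] [104 105 106]
194 [0.46  0.127 0.179] [101 101 103]
195 [0.465 0.122 0.17 ] [73 75 78]
196 [0.465 0.122 0.167] [76 79 80]
197 [0.465 0.122 0.164] [102 103 104]
198 [0.465 0.122 0.161] [102 103 104]
199 [0.466 0.121 0.157] [102 103 104]
200 [0.508 0.074 0.092] [102 103 104]
201 [0.507 0.075 0.09 ] [102 103 104]
202 [0.507 0.075 0.087] [102 103 104]
203 [0.507 0.076 0.085] [102 103 104]
204 [0.506 0.077 0.083] [102 103 104]
205 [0.505 0.078 0.081] [102 103 104]
206 [0.506 0.077 0.076] [102 103 104]
207 [0.506 0.077 0.073] [103 104 105]
208 [0.507 0.076 0.068] [103 104 104]
209 [0.522 0.06  0.042] [43 63 98]
210 [0.52  0.062 0.042] [46 65 98]
211 [0.517 0.066 0.044] [ 47  66 100]
212 [0.513 0.07  0.045] [46 65 99]
213 [0.513 0.07  0.042] [46 65 98]
214 [0.511 0.073 0.043] [ 50  71 108]
215 [0.511 0.072 0.038] [ 47  67 102]
```

The side depth puts the finger tips at z≈66 mm although the reported TCP is at 17 mm. The block hasn't moved and there is no contact force. I'll reopen the fingers and re-measure where the tips really are.

Emit:
{"name": "arm_command", "arguments": {
  "plan": [
    [[0,0,-0.04,0,0,0,-0.2],[0,0,-0.04,0,0,0,-0.2],[0,0,-0.04,0,0,0,-0.2],[0,0,-0.04,0,0,0,-0.2]]
  ]
}}

```text
time_s: 3.1
ee_pos: [0.5192, 0.0602, 0.056]
eef_rot: [-3.141, 0.001, 0.49]
force: [0.2, 0.0, 0.1]
grip_width: 0.0405
grip_force: 0.0
```

Run:
```python
from h import *
np.set_printoptions(precision=3,suppress=True)
im,d=shot('side');o=ctrl.get_obs();print(o['ee_pos'],o['grip_width'])
c=cams.camera_info('side');T=np.linalg.inv(np.array(c['world_to_cam']))
v,u=np.mgrid[:384,:512];P=np.stack([(u-c['cx'])/c['fx']*d,(v-c['cy'])/c['fy']*d,d],-1)@T[:3,:3].T+T[:3,3]
p=P[...,:2]-o['ee_pos'][:2]; psi=o['eef_rot'][2]
tx=p@[np.cos(psi),np.sin(psi)]; ty=p@[np.sin(psi),-np.cos(psi)]
m=(abs(tx)<.03)&(abs(ty)<.08)&(P[...,2]<.3)&(P[...,2]>.048)
for z in np.arange(.05,.24,.01):
    k=m&(abs(P[...,2]-z)<.005)
    if k.sum(): print(round(z,3),k.sum(),'tx',tx[k].min(),tx[k].max(),'ty',ty[k].min(),ty[k].max())
cv2.imwrite('pics/d.png',cv2.resize(im[110:260,170:370],(800,600),interpolation=cv2.INTER_CUBIC))
```

```text
[0.519 0.06  0.056] 0.04433691423282918
0.1 5 tx -0.008001166161075665 0.010648862350148898 ty -0.029359086734476708 0.020100768707571975
0.11 24 tx -0.008554800206644472 0.009826594785231726 ty -0.03560955502247563 -0.025239517786232485
0.12 30 tx -0.008243897847408681 0.009938362368722763 ty -0.03515438258157289 -0.026515734314613636
0.13 30 tx -0.008649477993943961 0.0096723095096073 ty -0.0350379727202109 -0.0259678424282629
0.14 29 tx -0.008547374973191081 0.009089982570165404 ty -0.03576234834756428 -0.024922175806283874
0.15 10 tx -0.0078764429933185 0.009247846979357929 ty -0.034420645044628446 -0.030298062918900283
0.19 4 tx -0.028645708158730406 0.005047825244634093 ty -0.07899810650446196 0.07430618466776014
0.2 49 tx -0.02903363729270954 0.028485903691428574 ty -0.0799211911892092 0.07624252197835421
0.21 119 tx -0.029992475283766758 0.02806095194896946 ty -0.07999566742747813 0.07420134484009232
0.22 64 tx -0.029654517376838965 -0.018743848028734553 ty -0.04355305303706292 0.07255367885600401
0.23 64 tx -0.02958038217445038 0.02932149531437969 ty -0.07787402551526114 0.0792858107068504
```

View pics/d.png

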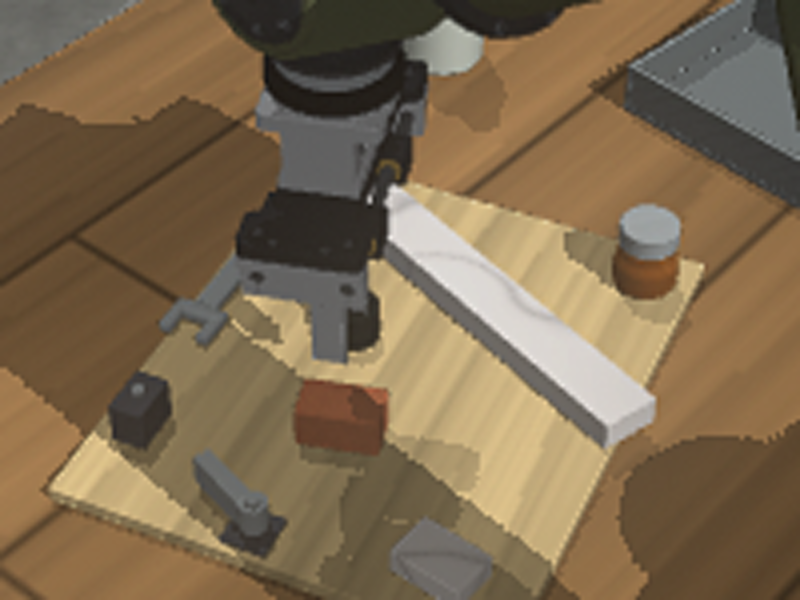

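The picture shows the gripper hovering clear above the block, with the tips at true z≈100 mm while the report says 56 mm. So the reported z is about 44 mm low; xy agrees. From here I'll plan with true z = reported z + 44 mm, and descend carefully.

Converted, 76 mm is 0.076, 70 mm is 0.07.

Emit:
{"name": "arm_command", "arguments": {
  "plan": [
    [[0.002,-0.001,0.02,0,0,0,-0.2],[0.002,-0.001,0.035,0,0,0,-0.2],[0.002,-0.001,0.05,0,0,0,-0.2],[0.002,-0.001,0.06,0,0,0,-0.2],[0.002,-0.001,0.07,0,0,0,-0.2],[0.002,-0.001,0.076,0,0,0,-0.2],[0.002,-0.001,0.076,0,0,0,-0.2],[0.002,-0.001,0.076,0,0,0,-0.2]]
  ]
}}

```text
time_s: 3.95
ee_pos: [0.5212, 0.062, -0.0189]
eef_rot: [3.141, -0.0, 0.49]
force: [-0.6, 0.1, -0.5]
grip_width: 0.0564
grip_force: 0.0
```

```bash
cat > tip.py <<'E'
from h import *
np.set_printoptions(precision=3,suppress=True)
im,d=shot('side');o=ctrl.get_obs();print(o['ee_pos'],o['grip_width'],o['force'])
c=cams.camera_info('side');T=np.linalg.inv(np.array(c['world_to_cam']))
v,u=np.mgrid[:384,:512];P=np.stack([(u-c['cx'])/c['fx']*d,(v-c['cy'])/c['fy']*d,d],-1)@T[:3,:3].T+T[:3,3]
p=P[...,:2]-o['ee_pos'][:2]; psi=o['eef_rot'][2]
tx=p@[np.cos(psi),np.sin(psi)]; ty=p@[np.sin(psi),-np.cos(psi)]
w=o['grip_width']/2
m=(abs(tx)<.02)&(ty<-w-.004)&(ty>-w-.02)
for z in np.arange(.012,.08,.004):
    k=m&(abs(P[...,2]-z)<.002)
    if k.sum(): print(round(z,3),k.sum(),'tx',tx[k].min(),tx[k].max(),'ty',ty[k].min(),ty[k].max(),im[k].mean(0))
k=(abs(tx)<.04)&(abs(ty)<.04)&(P[...,2]>.1)
print('body bottom',np.percentile(P[k][:,2],1) if k.any() else None)
E
python3 tip.py
```

```text
[ 0.521  0.062 -0.019] 0.056564354997189106 [-0.694 -0.53   0.448]
0.012 54 tx -0.01930820819207626 0.019126234323029432 ty -0.04813660039639149 -0.03299729721966464 [ 71.222  98.556 112.296]
0.016 15 tx -0.014011928661492574 0.01906174058136466 ty -0.04804248672792665 -0.0325892244231172 [ 70.867  98.    111.933]
0.024 1 tx -0.008525366670237322 -0.008525366670237322 ty -0.03368632109850924 -0.03368632109850924 [72. 86. 95.]
0.028 1 tx -0.0025806776902364353 -0.0025806776902364353 ty -0.03947480978331823 -0.03947480978331823 [ 82.  96. 102.]
0.032 6 tx -0.007992930851697737 0.009164821688818504 ty -0.041535844972609204 -0.03782917866359883 [ 95.667 100.833 103.833]
0.036 11 tx -0.007672711558591714 0.009650100257623074 ty -0.04293729591498328 -0.03849183430534661 [102.818 103.182 103.727]
0.04 9 tx -0.007464140260839126 0.00944667177704428 ty -0.04220248465050991 -0.038443496081070234 [102.333 103.    103.889]
0.044 8 tx -0.007988706360825115 0.006764264979723041 ty -0.04375044888257376 -0.03866412812695035 [100.75  101.875 102.75 ]
0.048 11 tx -0.008883180322806862 0.00927443875936
[... 277 characters left out ...]
5 -0.038436506033506866 [102.583 103.583 104.083]
0.06 8 tx -0.008917394441647119 0.00657175155191463 ty -0.04307331364905178 -0.039132989685105556 [ 98.125  99.5   100.   ]
0.064 9 tx -0.008022879577863462 0.008839228541021786 ty -0.04275606982014263 -0.038589486414609304 [101.111 102.    102.444]
0.068 10 tx -0.007819660084208157 0.008312042601383043 ty -0.043661666804895256 -0.03776925129722062 [100.7 101.4 102.1]
0.072 6 tx -0.008094485903942421 0.003043799841342327 ty -0.04213246233816838 -0.03805664929156392 [95.167 96.667 97.833]
0.076 11 tx -0.006670634900074674 0.010166297638972916 ty -0.04275431101387625 -0.038589205479022996 [100.091 101.727 104.727]
body bottom 0.1305231438933822
```

Tips are now at true z≈27 mm (offset ≈46 mm), straddling the block. I'll go 9 mm lower and close.

Converted, 9 mm is 0.009, 5 mm is 0.005.

Emit:
{"name": "arm_command", "arguments": {
  "plan": [
    [[0,0,0.005,0,0,0,-0.2],[0,0,0.009,0,0,0,-0.2],[0,0,0.009,0,0,0,-0.2],[0,0,0.009,0,0,0,1],[0,0,0.009,0,0,0,1],[0,0,0.009,0,0,0,1],[0,0,0.009,0,0,0,1],[0,0,0.009,0,0,0,1],[0,0,0.009,0,0,0,1]]
  ],
  "squeeze": 20
}}

```text
time_s: 4.9
ee_pos: [0.5219, 0.0622, -0.0275]
eef_rot: [3.141, -0.002, 0.49]
force: [-0.2, 1.2, 9.7]
grip_width: 0.0319
grip_force: 23.9
```

Converted, -110 mm is -0.11, -80 mm is -0.08.

Emit:
{"name": "arm_command", "arguments": {
  "plan": [
    [[0,0,-0.04,0,0,0,1],[0,0,-0.08,0,0,0,1],[0,0,-0.11,0,0,0,1],[0,0,-0.11,0,0,0,1],[0,0,-0.11,0,0,0,1]]
  ]
}}

```text
time_s: 5.4
ee_pos: [0.5209, 0.062, 0.0814]
eef_rot: [3.142, -0.0, 0.49]
force: [-1.2, 0.7, -1.7]
grip_width: 0.0319
grip_force: 20.0
```

```bash
python3 -c "
from go import *
rows((.458,-.3995,.08,-.1))"
```

```text
[-272.6  377.7    1.4] [ 0.   -0.    0.59] rows>= 10.0
```

Converted, 378 mm is 0.378, -272 mm is -0.272, 0.59 rad is 0.1878.

Emit:
{"name": "arm_command", "arguments": {
  "plan": [
    [[-0.272,0.378,0,0,0,0.1878,1],[-0.272,0.378,0,0,0,0.1878,1],[-0.272,0.378,0,0,0,0.1878,1],[-0.272,0.378,0,0,0,0.1878,1],[-0.272,0.378,0,0,0,0.1878,1],[-0.272,0.378,0,0,0,0.1878,1],[-0.272,0.378,0,0,0,0.1878,1],[-0.272,0.378,0,0,0,0.1878,1],[-0.272,0.378,0,0,0,0.1878,1],[-0.272,0.378,0,0,0,0.1878,1],[-0.272,0.378,0,0,0,0.1878,1],[-0.272,0.378,0,0,0,0.1878,1]]
  ]
}}

```text
time_s: 6.6
ee_pos: [0.4585, -0.3983, 0.0803]
eef_rot: [-3.14, 0.002, -0.1]
force: [0.2, 0.1, -1.4]
grip_width: 0.0321
grip_force: 20.0
```

Run:
```python
from go import *
rows((.458,-.3995,-.031,-.1)); print(ctrl.get_obs()['ee_pos'],ctrl.get_obs()['grip_force'])
im,d=shot('side'); cv2.imwrite('pics/e.png',cv2.resize(im[40:220,260:500],(800,600)))
```

```text
[ -0.2   1.5 111.3] [-0.002  0.002 -0.   ] rows>= 3.0
[ 0.45854847 -0.39829482  0.08027127] 19.976717233657837
```

View pics/e.png

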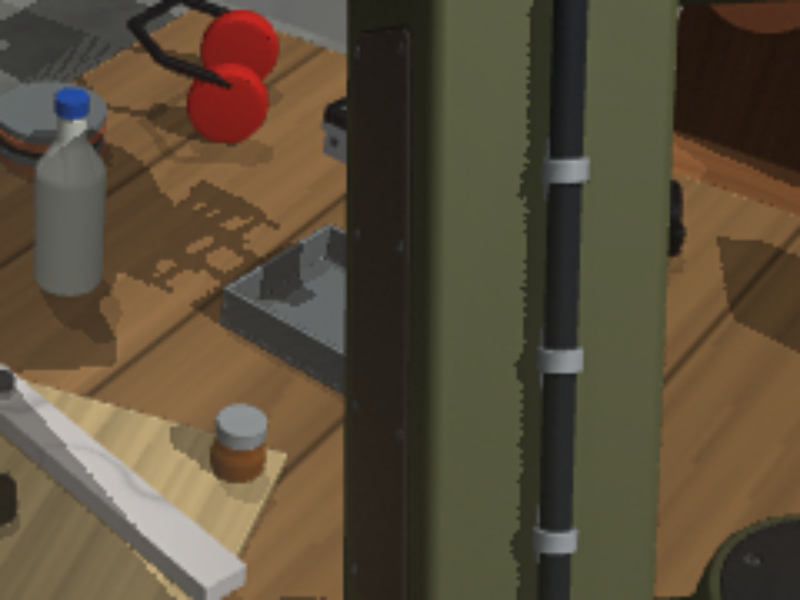

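The arm hides the tray from the side camera, but the pose numbers are fine. I'll lower the block and release it, which leaves the underside about 3 mm above the tray floor.

Converted, 111 mm is 0.111, 106 mm is 0.106.

Emit:
{"name": "arm_command", "arguments": {
  "plan": [
    [[0,0.001,0.045,0,0,0,1],[0,0.001,0.08,0,0,0,1],[0,0.001,0.098,0,0,0,1],[0,0.001,0.106,0,0,0,1],[0,0.001,0.111,0,0,0,1],[0,0.001,0.111,0,0,0,1],[0,0.001,0.111,0,0,0,-0.2],[0,0.001,0.111,0,0,0,-0.2],[0,0.001,0.111,0,0,0,-0.2],[0,0.001,0.111,0,0,0,-0.2]]
  ]
}}

```text
time_s: 7.65
ee_pos: [0.4589, -0.4007, -0.0288]
eef_rot: [3.141, -0.001, -0.1]
force: [0.2, -0.3, -0.2]
grip_width: 0.0561
grip_force: 0.0
```

Converted, -115 mm is -0.115, -80 mm is -0.08.

Emit:
{"name": "arm_command", "arguments": {
  "plan": [
    [[0,0,-0.04,0,0,0,-0.2],[0,0,-0.08,0,0,0,-0.2],[0,0,-0.115,0,0,0,-0.2],[0,0,-0.115,0,0,0,-0.2],[0,0,-0.115,0,0,0,-0.2]]
  ]
}}

```text
time_s: 8.15
ee_pos: [0.4588, -0.4007, 0.0862]
eef_rot: [3.141, -0.001, -0.1]
force: [-0.5, 0.7, -0.7]
grip_width: 0.0562
grip_force: 0.0
```

```bash
python3 -c "
from go import *
print(ctrl.get_obs()['force'])
rows((.573,-.0105,.083,.2),(.573,-.0105,-.027,.2))"
```

```text
[-0.53486916  0.72760369 -0.69437854]
[  74.5 -399.6    3. ] [ 0.001 -0.001 -0.3  ] rows>= 9.0
[  74.4 -399.7  113. ] [ 0.001 -0.001 -0.3  ] rows>= 9.0
```

Converted, -400 mm is -0.4, 74 mm is 0.074, -0.3 rad is -0.0955.

Emit:
{"name": "arm_command", "arguments": {
  "plan": [
    [[0.074,-0.4,0.003,0,0,-0.0955,-0.2],[0.074,-0.4,0.003,0,0,-0.0955,-0.2],[0.074,-0.4,0.003,0,0,-0.0955,-0.2],[0.074,-0.4,0.003,0,0,-0.0955,-0.2],[0.074,-0.4,0.003,0,0,-0.0955,-0.2],[0.074,-0.4,0.003,0,0,-0.0955,-0.2],[0.074,-0.4,0.003,0,0,-0.0955,-0.2],[0.074,-0.4,0.003,0,0,-0.0955,-0.2],[0.074,-0.4,0.003,0,0,-0.0955,-0.2],[0.074,-0.4,0.003,0,0,-0.0955,-0.2],[0.074,-0.4,0.003,0,0,-0.0955,-0.2]]
  ]
}}

```text
time_s: 9.25
ee_pos: [0.5718, -0.0108, 0.0819]
eef_rot: [-3.141, 0.002, 0.199]
force: [0.3, -0.7, -0.1]
grip_width: 0.0564
grip_force: 0.0
```

Run:
```python
from go import *
rows((.573,-.0105,-.028,.2))
im,d=shot('side')
c=cams.camera_info('side');T=np.linalg.inv(np.array(c['world_to_cam']));v,u=np.mgrid[:384,:512]
P=np.stack([(u-c['cx'])/c['fx']*d,(v-c['cy'])/c['fy']*d,d],-1)@T[:3,:3].T+T[:3,3]
k=(abs(P[...,0]-.572)<.035)&(abs(P[...,1]+.01)<.035)&(P[...,2]>.018)&(P[...,2]<.06)
print(k.sum(),cv2.minAreaRect((P[k][:,:2]*1000).astype(np.float32)),P[k].max(0))
k=(abs(P[...,0]-.573)<.06)&(abs(P[...,1]+.01)<.07)&(P[...,2]>.08)&(P[...,2]<.16)
print(k.sum(),P[k].min(0),P[k].max(0))
```

```text
[  1.5   0.  109.9] [-0.     0.002 -0.001] rows>= 3.0
165 ((571.6729125976562, -8.259313583374023), (31.05568504333496, 34.13371658325195), 40.343719482421875) [0.59068318 0.00973696 0.05916902]
183 [ 0.5552433  -0.04883037  0.12159129] [0.58857458 0.03327109 0.15993087]
```

Converted, 107 mm is 0.107, 100 mm is 0.1.

Emit:
{"name": "arm_command", "arguments": {
  "plan": [
    [[0.001,0,0.045,0,0,0,-0.2],[0.001,0,0.08,0,0,0,-0.2],[0.001,0,0.1,0,0,0,-0.2],[0.001,0,0.107,0,0,0,-0.2],[0.001,0,0.107,0,0,0,-0.2],[0.001,0,0.107,0,0,0,1],[0.001,0,0.107,0,0,0,1],[0.001,0,0.107,0,0,0,1],[0.001,0,0.107,0,0,0,1],[0.001,0,0.107,0,0,0,1]]
  ],
  "squeeze": 15
}}

```text
time_s: 10.3
ee_pos: [0.574, -0.0099, -0.0232]
eef_rot: [3.141, -0.002, 0.2]
force: [-0.9, -2.1, 5.8]
grip_width: 0.0342
grip_force: 15.0
```

Converted, -110 mm is -0.11, -80 mm is -0.08.

Emit:
{"name": "arm_command", "arguments": {
  "plan": [
    [[0,0,-0.04,0,0,0,1],[0,0,-0.08,0,0,0,1],[0,0,-0.11,0,0,0,1],[0,0,-0.11,0,0,0,1],[0,0,-0.11,0,0,0,1]]
  ]
}}

```text
time_s: 10.8
ee_pos: [0.5732, -0.0096, 0.0857]
eef_rot: [3.142, -0.0, 0.2]
force: [-0.3, 0.7, -2.2]
grip_width: 0.0346
grip_force: 15.0
```

```bash
python3 -c "
from go import *
rows((.533,-.407,.083,-.1))"
```

```text
[-118.4  381.5    2.7] [-0.  -0.   0.3] rows>= 8.0
```

Converted, 382 mm is 0.382, -118 mm is -0.118, 0.3 rad is 0.0955.

Emit:
{"name": "arm_command", "arguments": {
  "plan": [
    [[-0.118,0.382,0,0,0,0.0955,1],[-0.118,0.382,0,0,0,0.0955,1],[-0.118,0.382,0,0,0,0.0955,1],[-0.118,0.382,0,0,0,0.0955,1],[-0.118,0.382,0,0,0,0.0955,1],[-0.118,0.382,0,0,0,0.0955,1],[-0.118,0.382,0,0,0,0.0955,1],[-0.118,0.382,0,0,0,0.0955,1],[-0.118,0.382,0,0,0,0.0955,1],[-0.118,0.382,0,0,0,0.0955,1],[-0.118,0.382,0,0,0,0.0955,1]]
  ]
}}

```text
time_s: 11.9
ee_pos: [0.5334, -0.4062, 0.0845]
eef_rot: [-3.14, 0.002, -0.099]
force: [-1.0, -0.1, -0.9]
grip_width: 0.0345
grip_force: 15.0
```

Converted, 112 mm is 0.112, 108 mm is 0.108.

Emit:
{"name": "arm_command", "arguments": {
  "plan": [
    [[0,0,0.045,0,0,0,1],[0,0,0.08,0,0,0,1],[0,0,0.1,0,0,0,1],[0,0,0.108,0,0,0,1],[0,0,0.112,0,0,0,1],[0,0,0.112,0,0,0,1],[0,0,0.112,0,0,0,-0.2],[0,0,0.112,0,0,0,-0.2],[0,0,0.112,0,0,0,-0.2],[0,0,0.112,0,0,0,-0.2]]
  ]
}}

```text
time_s: 12.9
ee_pos: [0.5337, -0.4077, -0.0257]
eef_rot: [3.141, -0.001, -0.1]
force: [0.4, -0.5, 0.0]
grip_width: 0.0561
grip_force: 0.0
```

Converted, -112 mm is -0.112, -80 mm is -0.08.

Emit:
{"name": "arm_command", "arguments": {
  "plan": [
    [[0,0,-0.04,0,0,0,-0.2],[0,0,-0.08,0,0,0,-0.2],[0,0,-0.112,0,0,0,-0.2],[0,0,-0.112,0,0,0,-0.2],[0,0,-0.112,0,0,0,0.5]]
  ]
}}

```text
time_s: 13.4
ee_pos: [0.5336, -0.4077, 0.0862]
eef_rot: [3.141, -0.001, -0.1]
force: [-0.3, 0.1, -0.9]
grip_width: 0.0514
grip_force: 0.0
```

Run:
```python
from go import *
# strip pose from the first measure
th=.277;pin=np.array([.6565,-.115])
def push(yaw,r,off):   # point at radius r, off behind the strip's centre line
    a=th+np.pi/2+yaw; u=np.array([np.cos(a),np.sin(a)]); t=np.array([np.sin(a),-np.cos(a)])
    return pin+r*u-off*t, th+yaw
q,psi=push(1.076,.22,.042);print(q,psi,ctrl.get_obs()['force'])
rows((*q,.083,psi))
```

```text
[ 0.43262198 -0.10847051] 1.3530000000000002 [-0.3020687   0.14456509 -0.92929544]
[-130.4 -287.6    2.9] [ 1.000e-03 -0.000e+00 -1.453e+00] rows>= 10.0
```

Converted, -288 mm is -0.288, -130 mm is -0.13, -1.453 rad is -0.4625.

Emit:
{"name": "arm_command", "arguments": {
  "plan": [
    [[-0.13,-0.288,0,0,0,-0.4625,1],[-0.13,-0.288,0,0,0,-0.4625,1],[-0.13,-0.288,0,0,0,-0.4625,1],[-0.13,-0.288,0,0,0,-0.4625,1],[-0.13,-0.288,0,0,0,-0.4625,1],[-0.13,-0.288,0,0,0,-0.4625,1],[-0.13,-0.288,0,0,0,-0.4625,1],[-0.13,-0.288,0,0,0,-0.4625,1],[-0.13,-0.288,0,0,0,-0.4625,1],[-0.13,-0.288,0,0,0,-0.4625,1],[-0.13,-0.288,0,0,0,-0.4625,1],[-0.13,-0.288,0,0,0,-0.4625,1]]
  ]
}}

```text
time_s: 14.6
ee_pos: [0.4325, -0.1079, 0.0851]
eef_rot: [-3.14, -0.0, 1.35]
force: [0.7, -0.6, -0.3]
grip_width: 0.0008
grip_force: 0.0
```

Run:
```python
from go import *
im,d=shot('top');A=im[150:280,180:450]
c=cams.camera_info('top');T=np.linalg.inv(np.array(c['world_to_cam']));v,u=np.mgrid[:384,:512]
P=np.stack([(u-c['cx'])/c['fx']*d,(v-c['cy'])/c['fy']*d,d],-1)@T[:3,:3].T+T[:3,3]
b=P[...,:2]-[.493,-.403]
k=(abs(b[...,0])<.07)&(abs(b[...,1])<.06)&(P[...,2]>.02)
for h in ((.02,.04),(.04,.07)):
    q=k&(P[...,2]>h[0])&(P[...,2]<h[1]); print(h,q.sum(),P[q].mean(0) if q.any() else '')
s,_=shot('side')
cv2.imwrite('pics/f.png',np.vstack([cv2.resize(A,(623,300)),cv2.resize(s[60:240,170:500],(623,300))]))
rows((.4326,-.1085,-.023,1.353));
```

```text
(0.02, 0.04) 318 [ 0.47701814 -0.39970448  0.03337152]
(0.04, 0.07) 10 [ 0.50867091 -0.39841469  0.04234794]
[-6.000e-01  1.000e-01  1.084e+02] [-0.001 -0.    -0.003] rows>= 3.0
```

View pics/f.png

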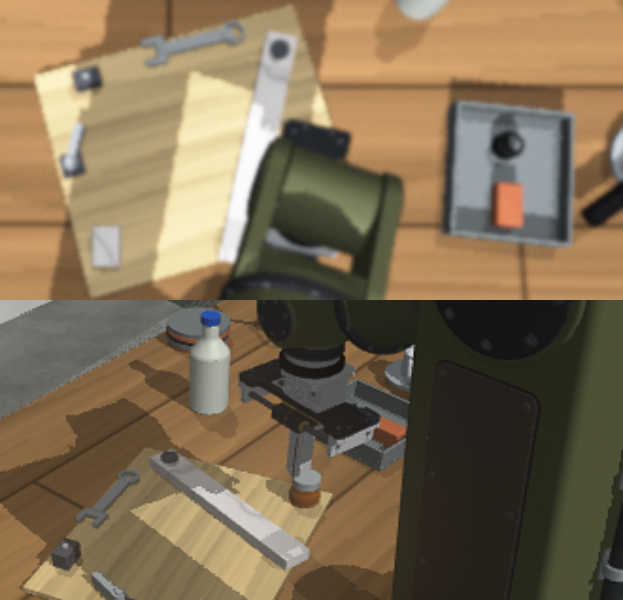

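Both pieces lie inside the tray: the bobbin at (507,145) and the block at (508,205) in the top half. I'll lower the closed fingers behind the strip and plan the arc.

Converted, 108 mm is 0.108, 100 mm is 0.1.

Emit:
{"name": "arm_command", "arguments": {
  "plan": [
    [[0,0,0.045,0,0,0,1],[0,0,0.08,0,0,0,1],[0,0,0.1,0,0,0,1],[0,0,0.108,0,0,0,1],[0,0,0.108,0,0,0,1]]
  ]
}}

```text
time_s: 15.2
ee_pos: [0.4326, -0.1079, -0.0227]
eef_rot: [-3.14, -0.0, 1.352]
force: [0.5, 0.4, 0.4]
grip_width: 0.0001
grip_force: 0.0
```

```bash
cat > push.py <<'E'
from go import *
import sys
th=.277;pin=np.array([.6565,-.115])
def push(yaw,r,off):
    a=th+np.pi/2+yaw; u=np.array([np.cos(a),np.sin(a)]); t=np.array([np.sin(a),-np.cos(a)])
    return (*(pin+r*u-off*t), float(sys.argv[1]), th+yaw)
a,b,n,off=map(float,sys.argv[2:6])
print(ctrl.get_obs()['ee_pos'],ctrl.get_obs()['force'])
rows(*[push(y,.22,off) for y in np.linspace(a,b,int(n))])
E
python3 push.py -.022 1.0 0.25 12 .028
```

```text
[ 0.43260009 -0.1078769  -0.02271776] [0.53947316 0.44897263 0.4158145 ]
[30.2 -1.4 -0.7] [-0.002 -0.     0.075] rows>= 1.0
[45.3 -1.6 -0.7] [-0.002 -0.     0.143] rows>= 1.0
[60.4 -0.9 -0.7] [-0.002 -0.     0.211] rows>= 2.0
[75.4  0.9 -0.7] [-0.002  0.     0.279] rows>= 2.0
[90.3  3.7 -0.7] [-0.002  0.     0.347] rows>= 3.0
[104.9   7.5  -0.7] [-0.002  0.     0.416] rows>= 3.0
[119.3  12.3  -0.7] [-0.002  0.     0.484] rows>= 4.0
[133.2  18.1  -0.7] [-0.002  0.     0.552] rows>= 4.0
[146.8  24.8  -0.7] [-0.002  0.     0.62 ] rows>= 5.0
[159.8  32.4  -0.7] [-0.001  0.     0.688] rows>= 5.0
[172.4  40.9  -0.7] [-0.001  0.     0.757] rows>= 6.0
[184.3  50.2  -0.8] [-0.001  0.     0.825] rows>= 6.0
```

Converted, 147 mm is 0.147, 133 mm is 0.133, 0.62 rad is 0.1974.

Emit:
{"name": "arm_command", "arguments": {
  "plan": [
    [[0.01,-0.001,0,0,0,0.0095,1],[0.018,-0.001,0,0,0,0.0159,1],[0.03,-0.001,0,0,0,0.0239,1],[0.045,-0.002,0,0,0,0.0455,1],[0.06,-0.001,0,0,0,0.0672,1],[0.075,0.001,0,0,0,0.0888,1],[0.09,0.004,0,0,0,0.1105,1],[0.105,0.007,0,0,0,0.1324,1],[0.119,0.012,0,0,0,0.1541,1],[0.133,0.018,0,0,0,0.1757,1],[0.147,0.025,0,0,0,0.1974,1],[0.147,0.025,0,0,0,0.1974,1]]
  ]
}}

```text
time_s: 16.4
ee_pos: [0.4906, 0.031, -0.0209]
eef_rot: [3.14, -0.002, 0.732]
force: [0.1, -0.1, 0.4]
grip_width: 0.0003
grip_force: 0.0
```

```bash
python3 push.py -.022 .40 0.10 8 .028; python3 push.py -.022 .09 -0.01 11 .028
```

```text
[ 0.49064724  0.03101065 -0.02086116] [ 0.14248412 -0.13094242  0.38264887]
[ 9.9 -1.7  1.2] [ 0.002 -0.002  0.055] rows>= 1.0
[19.4 -2.2  1.2] [ 0.002 -0.002  0.098] rows>= 1.0
[28.9 -2.3  1.2] [ 0.001 -0.002  0.141] rows>= 1.0
[38.4 -1.9  1.2] [ 0.001 -0.002  0.184] rows>= 2.0
[47.9 -1.2  1.2] [ 0.001 -0.002  0.227] rows>= 2.0
[57.3 -0.   1.2] [ 0.001 -0.002  0.27 ] rows>= 2.0
[66.7  1.5  1.3] [ 0.001 -0.002  0.313] rows>= 3.0
[76.   3.5  1.3] [ 0.001 -0.002  0.355] rows>= 3.0
[ 0.49064724  0.03101065 -0.02086116] [ 0.14248412 -0.13094242  0.38264887]
[78.1  4.   1.3] [ 0.001 -0.002  0.365] rows>= 3.0
[80.3  4.5  1.3] [ 0.001 -0.002  0.375] rows>= 3.0
[82.4  5.1  1.3] [ 0.001 -0.002  0.385] rows>= 3.0
[84.6  5.7  1.3] [ 0.001 -0.002  0.395] rows>= 3.0
[86.7  6.3  1.3] [ 0.001 -0.002  0.405] rows>= 3.0
[88.9  6.9  1.3] [ 0.001 -0.002  0.415] rows>= 3.0
[91.   7.5  1.3] [ 0.001 -0.002  0.425] rows>= 3.0
[93.1  8.2  1.3] [ 0.001 -0.002  0.435] rows>= 3.0
[95.2  8.9  1.3] [ 0.001 -0.002  0.445] rows>= 3.0
[97.3  9.6  1.3] [ 0.001 -0.002  0.455] rows>= 4.0
[99.4 10.3  1.3] [ 0.001 -0.002  0.465] rows>= 4.0
```

Converted, 76 mm is 0.076, 67 mm is 0.067, 0.355 rad is 0.113.

Emit:
{"name": "arm_command", "arguments": {
  "plan": [
    [[0.01,-0.002,0,0,0,0.0175,1],[0.019,-0.002,0,0,0,0.0312,1],[0.029,-0.002,0,0,0,0.0449,1],[0.038,-0.002,0,0,0,0.0586,1],[0.048,-0.001,0,0,0,0.0723,1],[0.057,0,0,0,0,0.0859,1],[0.067,0.002,0,0,0,0.0996,1],[0.076,0.004,0,0,0,0.113,1],[0.076,0.004,0,0,0,0.113,1]]
  ]
}}

```text
time_s: 17.3
ee_pos: [0.5489, 0.0778, -0.0213]
eef_rot: [3.141, -0.001, 0.379]
force: [0.0, -0.4, 0.2]
grip_width: 0.0009
grip_force: 0.0
```

```bash
python3 push.py -.022 .08 -0.03 12 .028
python3 - <<'E'
from h import *
im,d=shot('side');cv2.imwrite('pics/g.png',cv2.resize(im[120:270,170:370],(800,600),interpolation=cv2.INTER_CUBIC))
E
```

```text
[ 0.54891914  0.0777788  -0.02126833] [ 0.03385421 -0.44221218  0.1546406 ]
[ 5.5 -1.7  0.7] [ 0.    -0.001  0.022] rows>= 1.0
[ 7.7 -1.9  0.7] [ 0.    -0.001  0.032] rows>= 1.0
[ 9.9 -2.1  0.7] [ 0.    -0.001  0.042] rows>= 1.0
[12.1 -2.3  0.7] [ 0.    -0.001  0.052] rows>= 1.0
[14.3 -2.4  0.7] [ 0.    -0.001  0.062] rows>= 1.0
[16.5 -2.5  0.7] [ 0.    -0.001  0.072] rows>= 1.0
[18.7 -2.7  0.8] [ 0.    -0.001  0.082] rows>= 1.0
[20.9 -2.7  0.8] [ 0.    -0.001  0.092] rows>= 1.0
[23.2 -2.8  0.8] [ 0.    -0.001  0.102] rows>= 1.0
[25.4 -2.9  0.8] [ 0.    -0.001  0.112] rows>= 1.0
[27.6 -2.9  0.8] [ 0.    -0.001  0.122] rows>= 1.0
[29.8 -2.9  0.8] [ 0.    -0.001  0.132] rows>= 1.0
```

View pics/g.png

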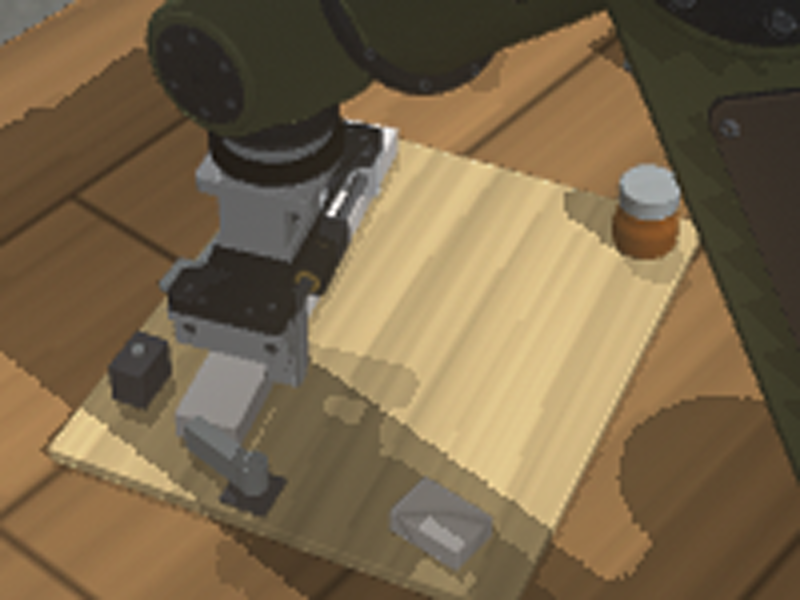

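The strip has reached the catch: its end is at (215,430), against the pawl. I'll push on in small steps and watch the force.

Converted, 20 mm is 0.02, 18 mm is 0.018, 0.092 rad is 0.0293.

Emit:
{"name": "arm_command", "arguments": {
  "plan": [
    [[0.005,-0.002,0,0,0,0.007,1],[0.008,-0.002,0,0,0,0.0102,1],[0.01,-0.002,0,0,0,0.0134,1],[0.012,-0.002,0,0,0,0.0166,1],[0.014,-0.002,0,0,0,0.0197,1],[0.016,-0.002,0,0,0,0.0229,1],[0.018,-0.003,0,0,0,0.0261,1],[0.02,-0.003,0,0,0,0.0293,1],[0.02,-0.003,0,0,0,0.0293,1]]
  ]
}}

```text
time_s: 18.25
ee_pos: [0.5652, 0.0874, -0.0219]
eef_rot: [3.141, 0.001, 0.286]
force: [-5.1, -3.9, 3.6]
grip_width: 0.0004
grip_force: 2.9
```

Converted, 4 mm is 0.004, 3 mm is 0.003, 0.01 rad is 0.0032.

Emit:
{"name": "arm_command", "arguments": {
  "plan": [
    [[0.001,0,0,0,0,0.0016,1],[0.002,0,0,0,0,0.0032,1],[0.003,0,0,0,0,0.0032,1],[0.004,0,0,0,0,0.0032,1],[0.004,0,0,0,0,0.0032,1]]
  ]
}}

```text
time_s: 18.75
ee_pos: [0.568, 0.0886, -0.0219]
eef_rot: [-3.141, 0.004, 0.277]
force: [-15.8, -4.8, 12.4]
grip_width: 0.0008
grip_force: 8.0
```

Converted, 3 mm is 0.003, 2 mm is 0.002.

Emit:
{"name": "arm_command", "arguments": {
  "plan": [
    [[0.001,0,0,0,0,0,1],[0.002,0,0,0,0,0,1],[0.003,0,0,0,0,0,1],[0.003,0,0,0,0,0,1]]
  ]
}}

```text
time_s: 19.15
ee_pos: [0.5679, 0.0886, -0.0219]
eef_rot: [-3.141, 0.011, 0.277]
force: [-37.7, -12.0, 30.7]
grip_width: 0.0008
grip_force: 19.8
```

```bash
cat > chk.py <<'E'
from m import *
im,d=shot('side');cv2.imwrite('pics/h%.1f.png'%ctrl.get_obs()['time_s'],cv2.resize(im[170:260,180:300],(800,600),interpolation=cv2.INTER_CUBIC)); print(ctrl.get_obs()['time_s'])
c=cams.camera_info('side');T=np.linalg.inv(np.array(c['world_to_cam']));v,u=np.mgrid[:384,:512]
P=np.stack([(u-c['cx'])/c['fx']*d,(v-c['cy'])/c['fy']*d,d],-1)@T[:3,:3].T+T[:3,3]
th,R,t=jig([p('side',*q,.012) for q in [(289,14),(27,348),(490,517),(684,126)]])[:3]
Jp=(P[...,:2]-t)@R*1000; z=P[...,2]*1000
k=(Jp[...,0]>-10)&(Jp[...,0]<130)&(Jp[...,1]>-90)&(Jp[...,1]<162)&(z>27)&(z<45)
for y in range(-80,170,10):
    q=k&(abs(Jp[...,1]-y)<5)&(Jp[...,0]<110)
    if q.sum(): print(y,q.sum(),Jp[q][:,0].min().round(1),Jp[q][:,0].max().round(1),z[q].mean().round(1))
E
python3 chk.py
```

```text
19.2
-80 6 60.2 66.2 33.6
-70 6 59.3 62.5 31.5
-60 19 59.6 93.2 32.8
-50 22 59.8 91.1 32.7
-40 24 60.0 93.4 33.3
-30 16 57.9 91.4 33.2
-20 11 60.3 69.4 32.8
-10 6 60.1 64.5 31.6
0 7 59.7 63.6 33.1
10 8 60.1 65.5 31.6
20 5 59.8 64.2 32.0
30 8 58.6 64.4 32.4
40 8 59.6 64.8 32.1
50 7 58.8 63.1 30.6
90 10 41.3 44.2 36.3
100 8 41.1 43.1 37.4
110 69 41.0 101.3 34.4
120 68 59.5 109.6 34.7
130 65 60.0 109.3 34.7
140 67 59.4 108.6 35.1
150 76 46.6 109.9 34.0
160 63 34.6 99.6 33.6
```

View pics/h19.2.png

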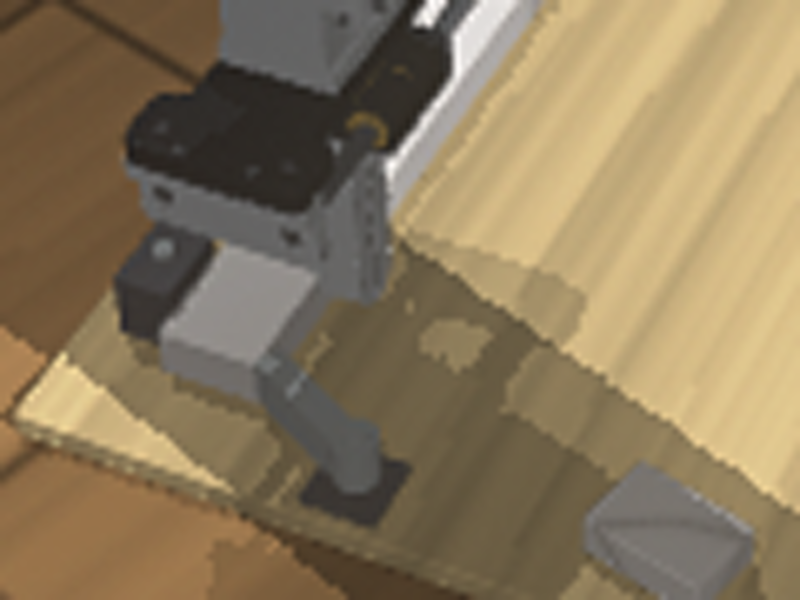

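The strip lies against the stop block, and the pawl tip at (268,360) sits behind its edge. The force rose to 38 N with no further motion. I'll back off, lift and check again.

Emit:
{"name": "arm_command", "arguments": {
  "plan": [
    [[-0.002,0,0,0,0,0,1],[-0.008,0,0,0,0,0,1],[-0.02,0,0,0,0,0,1],[-0.02,0,-0.03,0,0,0,1],[-0.02,0,-0.075,0,0,0,1],[-0.04,0,-0.12,0,0,0,1],[-0.09,0.04,-0.14,0,0,0,1],[-0.11,0.08,-0.14,0,0,0,1],[-0.13,0.12,-0.14,0,0,0,1],[-0.13,0.12,-0.14,0,0,0,1],[-0.13,0.12,-0.14,0,0,0,1]]
  ]
}}

```text
time_s: 20.3
ee_pos: [0.4802, -0.0618, 0.1181]
eef_rot: [3.141, -0.001, 0.274]
force: [0.2, 0.2, -0.7]
grip_width: 0.0007
grip_force: 0.0
```

```bash
python3 chk.py | tail -9; mv pics/h20.3.png pics/fin.png 2>/dev/null || ls pics/h*
```

```text
80 45 61.0 100.4 33.2
90 53 58.4 99.4 32.7
100 46 58.7 101.6 33.3
110 52 59.6 100.4 32.6
120 71 59.3 109.9 35.3
130 72 59.7 109.9 34.5
140 60 59.5 110.0 34.5
150 79 46.8 110.0 34.4
160 61 33.2 98.0 33.5
pics/h19.2.png
pics/h20.4.png
```

All 10 pictures have been viewed, so I'll check the catch angle numerically against the start image.

```bash
ls pics/side_*
python3 - <<'E'
from m import *
import glob
a=cv2.imread(sorted(glob.glob('pics/side_0*.png'))[0]).astype(int)
b=cv2.imread('pics/side_last.png').astype(int)
d=np.load('pics/side.npy')
c=cams.camera_info('side');T=np.linalg.inv(np.array(c['world_to_cam']));v,u=np.mgrid[:384,:512]
P=np.stack([(u-c['cx'])/c['fx']*d,(v-c['cy'])/c['fy']*d,d],-1)@T[:3,:3].T+T[:3,3]
th,R,t=jig([p('side',*q,.012) for q in [(289,14),(27,348),(490,517),(684,126)]])[:3]
Jp=(P[...,:2]-t)@R*1000; z=P[...,2]*1000
for x in (22,30,38,44,50):
    q=(abs(Jp[...,0]-x)<3)&(Jp[...,1]>140)&(Jp[...,1]<190)&(z>32)&(z<40)
    if q.any(): print(x,q.sum(),Jp[q][:,1].min().round(1),Jp[q][:,1].max().round(1))
# grey(bluish) pawl mask rows in both images along the pawl, cols 216-238
for r in range(222,243,2):
    f=lambda I:''.join('#' if I[r,k,2]-I[r,k,0]<14 else '.' for k in range(210,245))
    print(r,f(a),f(b))
E
```

```text
pics/side_0.10.png
pics/side_14.70.png
pics/side_17.35.png
pics/side_19.20.png
pics/side_2.70.png
pics/side_20.35.png
pics/side_3.15.png
pics/side_4.00.png
pics/side_6.65.png
pics/side_9.30.png
pics/side_last.png
22 12 168.4 180.9
30 10 163.1 176.4
38 15 158.8 172.9
44 12 152.0 170.2
50 10 151.1 165.4
222 ................................... ##############.....................
224 .........#####..................... ##############.....................
226 .........#######................... ################...................
228 .........#########................. ....##############.................
230 ..........##########............... .........###########...............
232 ...........###########............. ...........###########.............
234 .............##############........ .............##############........
236 ...............############........ ...............############........
238 .................##########........ .................##########........
240 ..................#############.... ..................#############....
242 ................##############..... ................##############.....
```

The pawl's pixels match the start (shut) image, and its inner edge at jig x 50 is at y≈151–153 mm as expected. The strip's edge is at jig x≈60, so I'm handing in.

```bash
python3 -c "
from station import ctrl
print(ctrl.hand_in())"
```

```text
the job is handed in; nothing more can be done
None
```

I put the block and bobbin in the tray, pushed the strip home against the stop with the catch shut behind it, and handed the job in at about 20 s; no verdict came back.

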